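# Release and open the packet sealer

### The job

The lid of the bench packet sealer is latched shut over a finished seed packet: open it. Put one fingertip on each of the two rectangular release keys in front of the lid, press both fully down together and keep them down until the lid has risen by itself as far as it goes; then let go of the keys and push the lid back with the fingers until it rests fully open. Do not press the round seal button between the keys, do not pinch or force the lid, and leave the loose things beside the sealer where they stand.

Things in the scene. Friction and masses are not known exactly. Their poses are not given: they have to be found in the camera images.
- sealer: packet sealer fixed to the bench: white box on a grey plinth, 188 mm deep (its x), 176 mm wide (its y), flat deck 50 mm high, lid on top to 63 mm. Origin under its middle: it reaches from x -93 mm (front) to x +95 mm (back). Own x points from the key side to the hinge side, y to the left, z up. From the front: bare deck, keys (x -78 to -54 mm), bare strip, lid front edge at x -35 mm, lid hinge at x +80 mm
- key_left_top (a point): middle of the top face of the left (+y) release key: grey rectangular key, 24 mm (sealer x) by 22 mm (sealer y), top 9 mm above the deck, at x -66, y +34 mm of the sealer. Moves straight down
- key_right_top (a point): the same for the right (-y) release key, at x -66, y -34 mm of the sealer; the keys are 68 mm apart centre to centre with a 46 mm gap between them
- key_left: the left release key; origin on its axis at deck height, 9 mm below its top face, axes as the sealer's
- key_right: the right release key, likewise
- key_left_travel (a joint): travel of the left key in m: 0 up, 0.006 fully down. A spring brings it back up; it takes 1 N to start and 3.2 N to hold fully down. It draws back only the left catch of the lid
- key_right_travel (a joint): the same for the right key and right catch
- seal_button (a joint): travel in m of the round seal button (21 mm diameter, top 3.5 mm above the deck) that lies midway between the two keys: 0 up, 0.003 down; must stay up
- seal_button_top (a point): middle of the top face of the round seal button, at x -66, y 0 mm of the sealer
- lid: the lid: white frame 164 mm wide with a clear window, 119 mm deep, about 12 mm thick, 0.22 kg; two steel catches 27 mm long hang under its front corners at y -62 and +62 mm. Origin on the hinge line, x pointing backwards along the lid when shut
- lid_angle (a joint): lid angle in rad: 0 shut, 1.8 fully open against its stop (past upright, where it stays by its own weight). With both keys held down, damped lift pins raise it within about 3 to 7 s to about 0.8, where it stops and stays. If a key comes up while the lid is still below about 0.2, a safety tooth may catch it there (press both again). From 0.8 on it must be pushed against its own weight; it swings freely
- lid_edge (a point): middle of the lower front edge of the lid, 115 mm from the hinge line; moves with the lid
- lid_hinge (a point): middle of the lid's hinge line, at x +80 mm and z 50 mm of the sealer; the hinge line runs along the sealer's y
- vial: loose glass vial with a white cap, 23 mm diameter, 60 mm tall, standing at the left of the sealer; origin under its middle
- label_roll: loose roll of yellow labels, 58 mm diameter, 26 mm high, lying at the right of the sealer; origin under its middle
- eraser: loose eraser 34 x 47 x 13 mm, lying at the right of the sealer near its front; origin under its middle

How it is judged:
On the way, in this order (a step that is already met when the one before it is completed fails the run):
1. both release keys pressed down together, a fingertip on each (value of joint each of key_left_travel, key_right_travel above 0.0042 m and contact force between the fingers and key_left above 0.3 N and contact force between the fingers and key_right above 0.3 N), for 0.2 s.
2. the lid has risen by itself while both keys are still held down (value of joint lid_angle between 0.7 and 0.9 rad and value of joint each of key_left_travel, key_right_travel above 0.004 m and contact force between the fingers and lid below 0.2 N), for 0.1 s.
At the end, for the whole second after the job is handed in: The lid rests fully open (joint above 1.65 of 1.8 rad), and both keys are back up (within 1 mm) (value of joint lid_angle above 1.65 rad and velocity of joint lid_angle between -0.1 and 0.1 rad/s and value of joint each of key_left_travel, key_right_travel below 0.001 m); the robot touches nothing.
It fails at once if the round seal button is pressed (more than 1.5 mm) (value of joint seal_button above 0.0015 m).
It fails at once if the lid is pinched or forced (fingers press on it with more than 25 N) (contact force between the fingers and lid above 25 N).
It fails at once if the vial is moved, lifted or knocked over (more than 15 mm) (distance of vial from where it was at the start of the episode above 0.015 m).
It fails at once if the label roll is moved or lifted (more than 15 mm) (distance of label_roll from where it was at the start of the episode above 0.015 m).
It fails at once if the eraser is moved or lifted (more than 15 mm) (distance of eraser from where it was at the start of the episode above 0.015 m).
It also fails if it takes over 58 s, if anything falls off the work surface, if the arm or the gripper's body presses on something with over 40 N, if the wrist force passes 120 N, or if a joint passes its speed limit or range.

### The arm

A 6-joint arm with a two-finger parallel gripper is mounted at the origin on the work surface; the furniture and walls round the work are solid. World frame = base frame: x ahead of the robot, y to its left, z up, the work surface at z = 0. Lengths are in m, angles in rad, forces in N, time in s.
With the tool pointing down it reaches from about 0.25 to 0.775 m from the base axis. Payload 4 kg.
Tool frame: the origin (TCP) lies midway between the tips of the shut fingers; the grasp point (between the pads) lies 19 mm behind it (robot.tcp_to_grasp is the distance from the TCP to the grasp point, in m); x points along the fingers, y is the direction in which the jaws open and shut, and the axes are right-handed (so a half turn about x gives the same grasp; the last joint's range is limited). The gripper opens to 94 mm and grips with 3 to 60 N. Pads are 16 mm wide; open, the fingers measure 119 mm over their backs; the gripper's body (75 mm by 177 mm) begins 78 mm behind the grasp point.
Start: joints at [1.015, 0.087, 1.371, -0, 1.684, -0.103], TCP at [0.241, 0.495, 0.206] pointing down, gripper open.
Joint ranges: [-3.1, 3.1], [-0.76, 2.03], [0.27, 2.55], [-1.08, 4.22], [0.17, 2.65], [-2.57, 2.57]. Speed limits (rad/s): [2.79, 2.79, 3.14, 3.14, 3.14, 3.14].

### API

Orientations are given as [roll, pitch, yaw] about the fixed x, y, z axes, in that order (R = Rz(yaw) Ry(pitch) Rx(roll)).
In Python, from bench import robot gives the robot as it stands.
- The arm moves only by the tool send_rows, never from a script. Its argument "increments" is a list of rows, each a list of 5 numbers: the opening, from -1 (shut) to 1 (fully open), so that 0 is half open, then the shift along the tool's x, y, z in m, then the turn about the tool's x in rad. In form: [[hand, tx, ty, tz, roll], ...]. A call has 1 to 5 rows; each row is the pose to reach, as a shift and turn from the pose commanded when the call began, along the tool's axes at that moment; what a row does not reach only later rows make up. A row lasts 1/12 s, in which the tool goes at most 41.7 mm and 7.16 degrees, less where a joint would pass 70% of its speed; a pose out of reach is approached as far as the arm can. A call with a gripper value outside its range is refused whole. The fingers move at their own pace and stop on an object; the grip force is fixed at half the most. Time passes only in rows, so rows that repeat a pose let the fingers close. It gives the time, the measured TCP pose, the force and the opening at its end, in the units of the state.
- robot.get_obs(): the state, without advancing time (a new reading comes with each control period).
- robot.snapshot(name): name is "scene" or "top" or "wrist"; returns a dict with "image" (400x640x3 uint8, red, green, blue), "intrinsics" (3x3 intrinsics, pixels), "world_from_camera" (4x4, takes a point from camera to world coordinates). Camera axes: x right, y down, z forward; pixel columns grow to the right and rows downward; lengths in m; the calibration is good to about 2 mm. The wrist camera is an equidistant fisheye: a pixel r from the principal point sees the ray r / f radians off the axis. A picture is of the moment at which its call begins. There is no depth.
- robot.close_job(): hands the job in, once; it reports no verdict.
The state is a dict: "time": time; "joint_positions": joint angles; "qvel": joint speeds; "joint_torque": joint torques, N m; "tool_pos": TCP position; "ee_rot": TCP orientation; "wrist_force": force on the tool from outside, world axes, zero at the start; "wrist_torque": the same for the moment, N m; "width": finger opening in m.
Only numpy, scipy, OpenCV 4.12 (cv2) and the standard library are available. Lean on these libraries where they do the work, as an engineer would, in place of code of your own. Each camera call takes 0.05 s, during which the arm holds its last target.

## Working session

There is one attempt and no reset: what is moved stays moved. The work goes in short steps, Python scripts to look and compute and a tool call to move; the robot and the scene stay as the last step left them, time stands still between calls to the robot, and variables do not carry over. Pictures are saved under pics/ and viewed, and the job is handed in when it is done.

Besides the shell and the picture viewer there is one more tool, called after "Request:" as name(argument=value, ...) on one line, values as JSON. send_rows: Moves the arm, as the interface text tells. Its arguments: {"type":"object","properties":{"increments":{"type":"array"}},"required":["increments"]}

```bash
mkdir -p pics; ls; python3 - <<'E'
from bench import robot
import cv2,numpy as np
print(robot.get_obs())
for n in ["scene","top","wrist"]:
    s=robot.snapshot(n); cv2.imwrite(f"pics/{n}0.png",s["image"][:,:,::-1]); print(n,s["intrinsics"],s["world_from_camera"])
    np.savez(f"pics/{n}0.npz",**s)
E
```

```text
pics
{'time': 0.0, 'joint_positions': array([ 1.01488741e+00,  8.79475399e-02,  1.37222595e+00, -2.73824222e-05,
        1.68360309e+00, -1.03094369e-01]), 'qvel': array([-1.54583723e-03, -6.38364327e-04,  1.86445868e-04,  8.50549113e-04,
       -9.30958954e-05, -4.94619895e-04]), 'joint_torque': array([-1.00269172e-03, -3.40188468e+01, -3.02425683e+01,  7.13609112e-02,
        3.32752231e-02, -1.65902447e-04]), 'tool_pos': array([0.24034526, 0.49410103, 0.20432262]), 'ee_rot': array([-1.66142985,  1.56861222, -2.11424745]), 'wrist_force': array([-0.10378884, -0.46087585, -1.11456852]), 'wrist_torque': array([ 0.03688233,  0.00618925, -0.00730989]), 'width': 0.09403169158086734}
scene [[506.29427119   0.         316.05280179]
 [  0.         506.29427119 200.29108954]
 [  0.           0.           1.        ]] [[ 0.70089091 -0.4656539   0.54029471  0.03277543]
 [-0.71323259 -0.44995137  0.53744119 -0.50046572]
 [-0.00715524 -0.76204344 -0.64748637  0.68848767]
 [ 0.          0.          0.          1.        ]]
top [[468.13920049   0.         320.99735115]
 [  0.         468.13920049 196.0748744 ]
 [  0.           0.           1.        ]] [[ 0.01952406 -0.99650541  0.08121438  0.48326066]
 [-0.99968201 -0.02075364 -0.01432326  0.03916571]
 [ 0.0159587  -0.08090891 -0.99659373  0.91431189]
 [ 0.          0.          0.          1.        ]]
wrist [[309.70691629   0.         316.25112024]
 [  0.         309.70691629 199.66789451]
 [  0.           0.           1.        ]] [[ 0.43760668  0.87109774  0.22291057  0.17508609]
 [ 0.8991648  -0.42346346 -0.11036919  0.52652474]
 [-0.00174787  0.24873163 -0.96857086  0.38343663]
 [ 0.          0.          0.          1.        ]]
```

View pics/scene0.png

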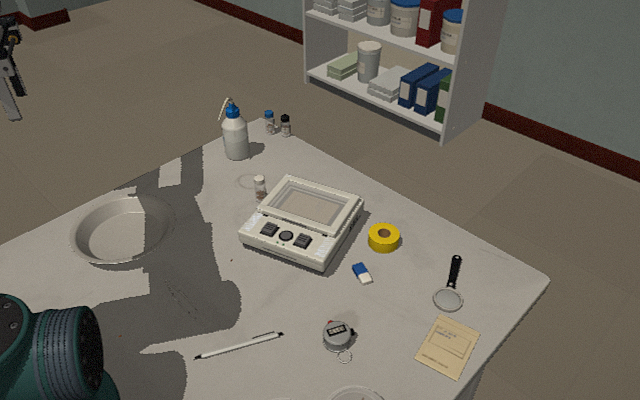

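View pics/top0.png

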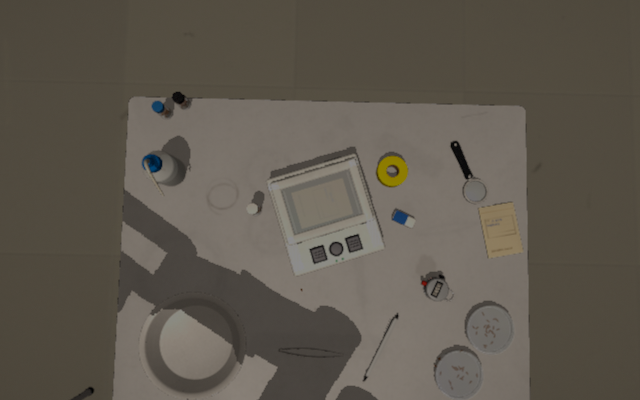

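View pics/wrist0.png

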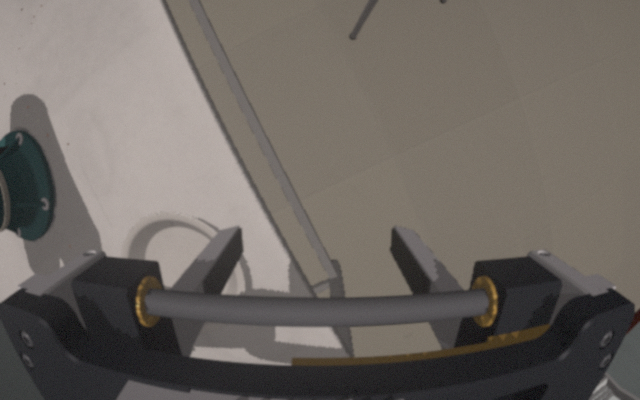

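The top view shows the sealer turned about 15°, with keys near (318,254) and (354,243) and the button at (336,249). In the scene view the keys are near (269,229) and (302,241). I'll measure them next.

```bash
cat > h.py <<'E'
import numpy as np,cv2
def ray(s,u,v):
    K=s["intrinsics"];T=s["world_from_camera"]
    d=T[:3,:3]@np.linalg.solve(K,[u,v,1.]);return T[:3,3],d/np.linalg.norm(d)
def onz(s,u,v,z):
    o,d=ray(s,u,v);return o+d*(z-o[2])/d[2]
def tri(s1,p1,s2,p2):
    o1,d1=ray(s1,*p1);o2,d2=ray(s2,*p2)
    t=np.linalg.lstsq(np.c_[d1,-d2],o2-o1,rcond=None)[0]
    a=o1+t[0]*d1;b=o2+t[1]*d2
    return (a+b)/2,np.linalg.norm(a-b)
def proj(s,P):
    T=np.linalg.inv(s["world_from_camera"]);p=T[:3,:3]@P+T[:3,3];q=s["intrinsics"]@p;return q[:2]/q[2]
E
python3 - <<'E'
from h import *
S={n:dict(np.load(f"pics/{n}0.npz")) for n in("scene","top")}
for n,(x0,y0,x1,y1) in {"top":(295,228,378,272),"scene":(250,215,325,255)}.items():
    im=S[n]["image"]; g=cv2.cvtColor(im,cv2.COLOR_RGB2GRAY)[y0:y1,x0:x1]
    m=(g<105).astype(np.uint8); m=cv2.morphologyEx(m,cv2.MORPH_CLOSE,np.ones((3,3)))
    c,_=cv2.findContours(m,cv2.RETR_EXTERNAL,cv2.CHAIN_APPROX_NONE)
    for k in c:
        if cv2.contourArea(k)>40:
            print(n,cv2.contourArea(k),[np.round(np.array(cv2.minAreaRect(k)[0])+[x0,y0],1),cv2.minAreaRect(k)[1:]])
    b=cv2.resize(im[y0-90:y1+10,x0-30:x1+30,::-1],None,fx=5,fy=5,interpolation=cv2.INTER_CUBIC)
    cv2.imwrite(f"pics/{n}crop.png",b[-600:,:800])
    print(b.shape)
E
```

```text
top 208.5 [array([318.1, 253.8]), ((15.995699882507324, 14.654742240905762), 73.3007583618164)]
top 150.5 [array([336. , 248.5]), ((13.0, 14.0), 90.0)]
top 206.0 [array([353.5, 243. ]), ((15.899917602539062, 14.5589599609375), 73.3007583618164)]
top 46.0 [array([305., 231.]), ((6.0, 20.0), 90.0)]
(720, 715, 3)
scene 117.5 [array([265.9, 250.9]), ((32.59286880493164, 7.333395004272461), 5.194429397583008)]
scene 168.5 [array([302.4, 241.1]), ((13.590154647827148, 15.808956146240234), 33.6900634765625)]
scene 102.5 [array([285.5, 235.5]), ((9.0, 13.0), 90.0)]
scene 155.5 [array([269. , 229.7]), ((13.590156555175781, 15.531606674194336), 33.690067291259766)]
(700, 675, 3)
```

View pics/topcrop.png

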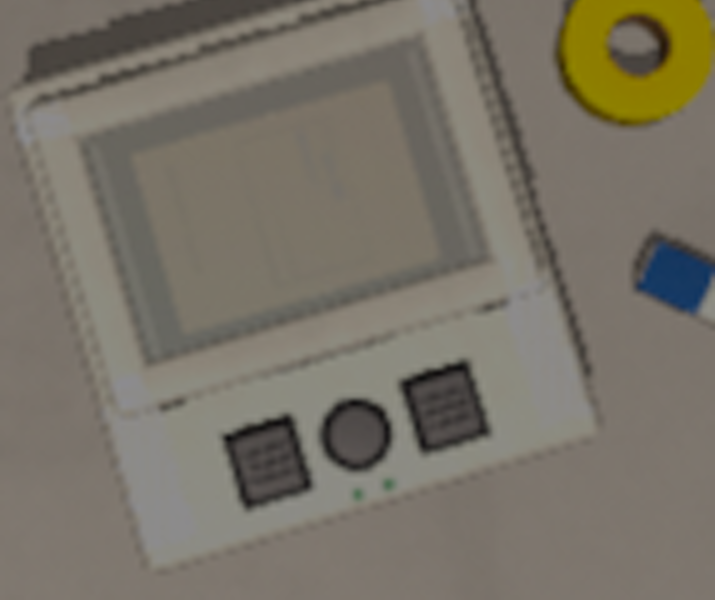

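View pics/scenecrop.png

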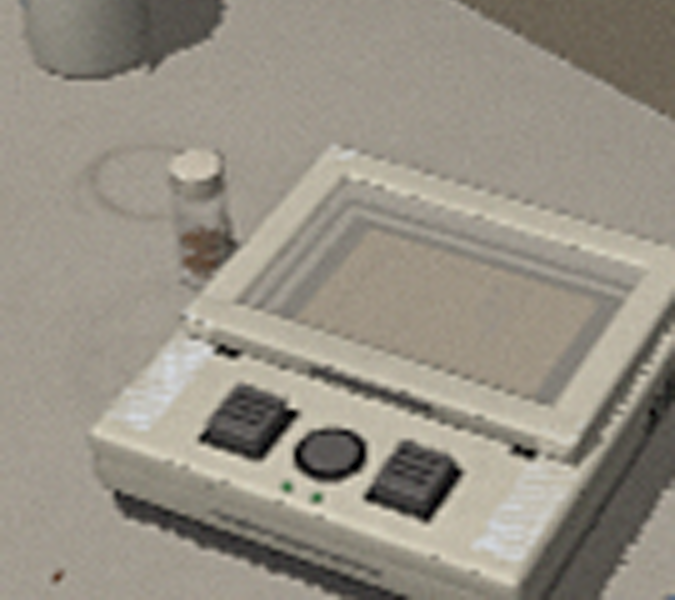

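```bash
python3 - <<'E'
from h import *
S={n:dict(np.load(f"pics/{n}0.npz")) for n in("scene","top")}
np.set_printoptions(precision=4,suppress=True)
P={"L":((318.1,253.8),(269,229.5)),"R":((353.5,243),(302.2,241)),"B":((336,248.5),(285.5,235.5))}
Q={}
for k,(t,s) in P.items():
    z=.0535 if k=="B" else .057
    print(k,"top@z",onz(S["top"],*t,z),"scene@z",onz(S["scene"],*s,z),"tri",tri(S["top"],t,S["scene"],s))
    Q[k]=onz(S["top"],*t,z)
d=(Q["L"]-Q["R"])[:2]; print("gap",np.linalg.norm(d),"yaw",np.arctan2(-d[0],d[1]))
# deck front corners (topcrop px /5 + offset)
off=np.array([265,272+10-120])
cs={n:np.array(c)/5+off for n,c in {"FL":(152,570),"FR":(595,435)}.items()}
F={k:onz(S["top"],*v,.05) for k,v in cs.items()};print(F, np.linalg.norm(F["FL"]-F["FR"]))
d=(F["FL"]-F["FR"]);print("yaw",np.arctan2(-d[0],d[1]))
T=S["wrist"]["world_from_camera"] if "wrist" in S else None
from bench import robot
from scipy.spatial.transform import Rotation as R
o=robot.get_obs();M=R.from_euler("xyz",o["ee_rot"]).as_matrix();print(M)
for nm,c in (("vial",(252,209)),("roll",(392,171)),("eraser",(404,218))): print(nm,onz(S["top"],*c,.06 if nm=="vial" else .02))
E
```

```text
L top@z [0.4477 0.0301 0.057 ] scene@z [0.4426 0.0277 0.057 ] tri (array([0.4465, 0.0308, 0.0524]), np.float64(0.0024590795997654555))
R top@z [ 0.4685 -0.0341  0.057 ] scene@z [ 0.4638 -0.0363  0.057 ] tri (array([ 0.4676, -0.0338,  0.0527]), np.float64(0.0020922406066332666))
B top@z [ 0.4578 -0.0025  0.0535] scene@z [ 0.4551 -0.0023  0.0535] tri (array([ 0.4569, -0.0019,  0.0521]), np.float64(0.0021792833692059637))
gap 0.06747754409107162 yaw 0.31320904884399
{'FL': array([0.4064, 0.0706, 0.05  ]), 'FR': array([ 0.4584, -0.0911,  0.05  ])} 0.16985507812627915
yaw 0.3116990084665878
[[-0.0009  0.4375  0.8992]
 [-0.0014  0.8992 -0.4375]
 [-1.     -0.0016 -0.0002]]
vial [0.5266 0.1522 0.06  ]
roll [ 0.6075 -0.1098  0.02  ]
eraser [ 0.5173 -0.1334  0.02  ]
```

Request:
send_rows(increments=[[0.19, 0, -0.013, 0.015, 0], [0.19, 0, -0.039, 0.0455, 0], [0.19, 0, -0.065, 0.076, 0], [0.19, 0, -0.091, 0.1065, 0], [0.19, 0, -0.117, 0.137, 0]])

```text
time: 0.57
tool_pos: [0.3127, 0.3278, 0.205]
ee_rot: [-1.705, 1.57, -2.157]
wrist_force: [1.7, -0.1, -0.1]
width: 0.0641
```

Request:
send_rows(increments=[[0.19, 0, -0.026, 0.0305, -0.1], [0.19, 0, -0.052, 0.061, -0.2], [0.19, 0, -0.078, 0.0915, -0.3], [0.19, 0, -0.104, 0.122, -0.4], [0.19, 0, -0.13, 0.152, -0.5]])

```text
time: 0.98
tool_pos: [0.3875, 0.157, 0.2054]
ee_rot: [0.398, 1.571, 0.433]
wrist_force: [0.9, -0.0, 0.4]
width: 0.0557
```

```bash
cat >> h.py <<'E'
from scipy.spatial.transform import Rotation as R
def status(tgt=None):
    from bench import robot
    np.set_printoptions(precision=4,suppress=True)
    o=robot.get_obs();M=R.from_euler("xyz",o["ee_rot"]).as_matrix()
    print("t",o["time"],"p",o["tool_pos"],"F",o["wrist_force"],"w",o["width"],"j6",o["joint_positions"][5])
    print("tool y",M[:,1],"turn needed", -(np.pi/2+.312-np.arctan2(M[1,1],M[0,1])))
    if tgt is not None: print("delta tool",M.T@(np.array(tgt)-o["tool_pos"]))
    return o,M
E
python3 -c "
from h import *; status((.4565,-.0025,.15))"
```

```text
t 0.9833 p [0.3875 0.157  0.2054] F [ 0.8662 -0.0344  0.3689] w 0.055734261159632176 j6 -1.3567404052556837
tool y [-0.0351  0.9994  0.0001] turn needed -0.27690882190881494
delta tool [ 0.0554 -0.1618  0.0634]
```

Request:
send_rows(increments=[[0.19, 0.005, -0.035, 0.013, -0.1], [0.19, 0.01, -0.07, 0.026, -0.2], [0.19, 0.02, -0.105, 0.039, -0.26], [0.19, 0.03, -0.135, 0.05, -0.26], [0.19, 0.03, -0.135, 0.05, -0.26]])

```text
time: 1.4
tool_pos: [0.4414, 0.0207, 0.1727]
ee_rot: [-2.94, 1.566, -2.656]
wrist_force: [0.4, -0.0, 0.2]
width: 0.0557
```

Request:
send_rows(increments=[[0.19, 0, 0, 0, 0], [0.19, 0, 0, 0, 0]])

```text
time: 1.57
tool_pos: [0.4411, 0.0259, 0.1754]
ee_rot: [1.853, 1.57, 2.143]
wrist_force: [0.1, -0.2, 0.6]
width: 0.056
```

```bash
python3 -c "
from h import *; status((.4565,-.0025,.10))
from bench import robot
for n in ('scene','top','wrist'):
    s=robot.snapshot(n);np.savez(f'pics/{n}1.npz',**s);cv2.imwrite(f'pics/{n}1.png',s['image'][:,:,::-1])"
```

```text
t 1.5667 p [0.4411 0.0259 0.1754] F [ 0.1163 -0.1659  0.5718] w 0.056042017878319916 j6 -1.9312986558739742
tool y [-0.286   0.9582  0.001 ] turn needed -0.021972061984808722
delta tool [ 0.0754 -0.0317  0.0066]
```

View pics/wrist1.png

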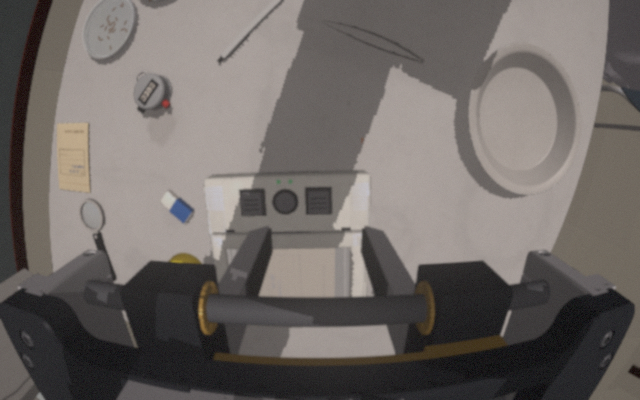

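View pics/scene1.png

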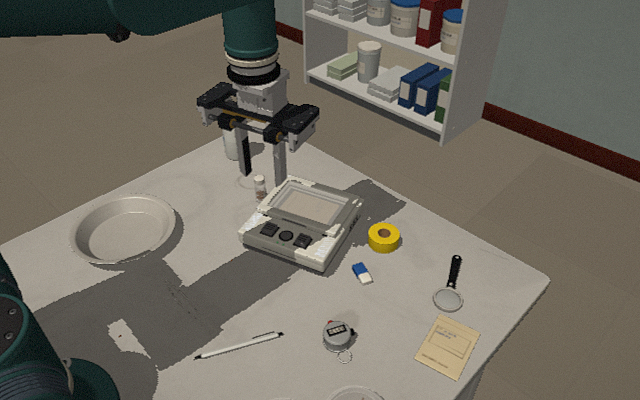

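The wrist view shows the keys at about (253,202) and (318,201), with the button at (285,201). The fingertips end near (256,232) and (375,232) and are still off to the left. I'll cross-check the key positions with the fisheye rays.

```bash
cat >> h.py <<'E'
def fish(s,u,v,z):
    K=s["intrinsics"];T=s["world_from_camera"];dx,dy=(u-K[0,2])/K[0,0],(v-K[1,2])/K[1,1]
    th=np.hypot(dx,dy);d=np.array([dx/th*np.sin(th),dy/th*np.sin(th),np.cos(th)]);d=T[:3,:3]@d;o=T[:3,3]
    return o+d*(z-o[2])/d[2]
E
python3 - <<'E'
from h import *
np.set_printoptions(precision=4,suppress=True)
s=dict(np.load("pics/wrist1.npz"));im=s["image"];x0,y0,x1,y1=228,184,345,220
g=cv2.cvtColor(im,cv2.COLOR_RGB2GRAY)[y0:y1,x0:x1]
m=(g<95).astype(np.uint8); m=cv2.morphologyEx(m,cv2.MORPH_CLOSE,np.ones((3,3)))
c,_=cv2.findContours(m,cv2.RETR_EXTERNAL,cv2.CHAIN_APPROX_NONE)
for k in c:
    if cv2.contourArea(k)>100:
        u=np.array(cv2.minAreaRect(k)[0])+[x0,y0];print(u,cv2.minAreaRect(k)[1:],fish(s,*u,.057))
E
```

```text
[285.  201.5] ((25.0, 26.0), 90.0) [ 0.4559 -0.0008  0.057 ]
[252.7 201.9] ((27.599349975585938, 25.837688446044922), 86.633544921875) [ 0.4658 -0.0323  0.057 ]
[318.5 200.5] ((27.0, 27.0), 90.0) [0.4453 0.0309 0.057 ]
```

Request:
send_rows(increments=[[0.19, 0.01, -0.015, 0.003, -0.02], [0.19, 0.03, -0.03, 0.007, -0.02], [0.19, 0.055, -0.031, 0.007, -0.02], [0.19, 0.075, -0.031, 0.007, -0.02], [0.19, 0.085, -0.031, 0.007, -0.02]])

```text
time: 2.13
tool_pos: [0.4555, -0.0011, 0.0882]
ee_rot: [2.618, 1.567, 2.93]
wrist_force: [0.0, 0.4, -0.3]
width: 0.056
```

Request:
send_rows(increments=[[0.19, 0, 0, 0, 0], [0.19, 0, 0, 0, 0]])

```text
time: 2.3
tool_pos: [0.457, -0.0015, 0.0909]
ee_rot: [0.239, 1.571, 0.551]
wrist_force: [1.1, 0.1, 0.8]
width: 0.0556
```

```bash
python3 -c "
from h import *; status((.456,-.0015,.06))
from bench import robot
for n in ('scene','top','wrist'):
    s=robot.snapshot(n);np.savez(f'pics/{n}2.npz',**s);cv2.imwrite(f'pics/{n}2.png',s['image'][:,:,::-1])
    if n=='scene': cv2.imwrite('pics/scene2c.png',cv2.resize(s['image'][150:280,210:370,::-1],None,fx=4.5,fy=4.5))"
```

```text
t 2.3 p [ 0.457  -0.0015  0.0909] F [1.1499 0.0872 0.7805] w 0.05563437297955649 j6 -2.0103047150974453
tool y [-0.3069  0.9518  0.0001] turn needed -9.690388289329555e-05
delta tool [ 0.0309  0.0003 -0.001 ]
```

View pics/wrist2.png

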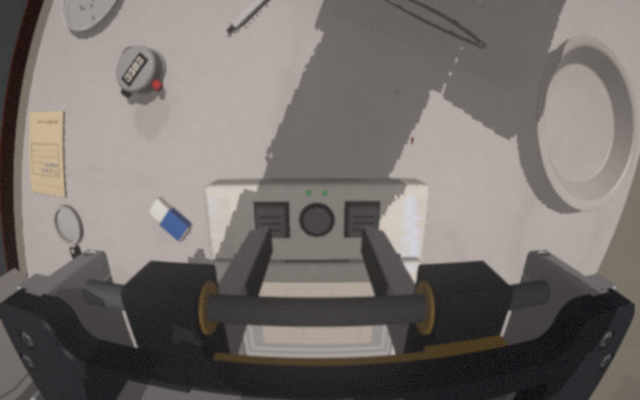

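View pics/scene2c.png

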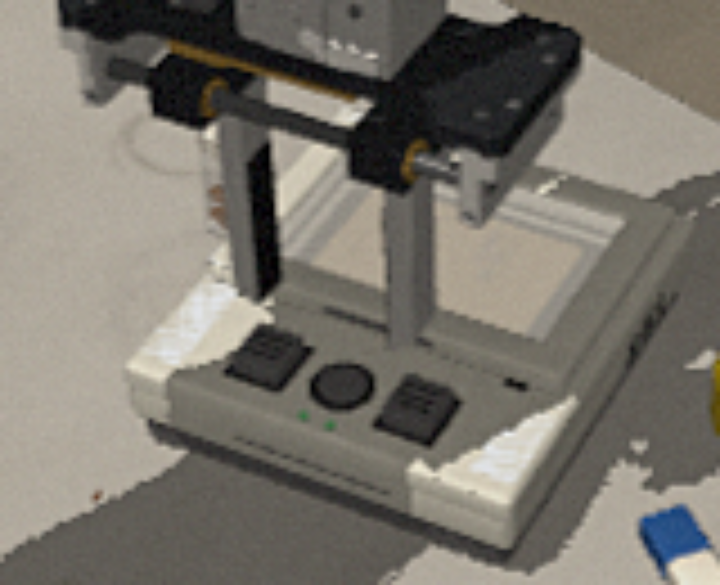

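The fingertips are straight above the two keys, and the wrist view lines up left and right. Going down to just above the tops.

Request:
send_rows(increments=[[0.19, 0.01, 0, -0.001, 0], [0.19, 0.02, 0, -0.001, 0], [0.19, 0.027, 0, -0.001, 0], [0.19, 0.027, 0, -0.001, 0], [0.19, 0.027, 0, -0.001, 0]])

```text
time: 2.87
tool_pos: [0.4552, -0.0025, 0.0624]
ee_rot: [2.652, 1.569, 2.962]
wrist_force: [-0.2, -1.1, -1.0]
width: 0.0559
```

```bash
python3 -c "
from h import *; status((.456,-.0015,.053))
from bench import robot
for n in ('scene','wrist'):
    s=robot.snapshot(n);np.savez(f'pics/{n}3.npz',**s)
    if n=='scene': cv2.imwrite('pics/scene3c.png',cv2.resize(s['image'][190:270,230:330,::-1],None,fx=7,fy=7))
    else: cv2.imwrite('pics/wrist3c.png',cv2.resize(s['image'][160:280,190:450,::-1],None,fx=3,fy=3))"
```

```text
t 2.8667 p [ 0.4552 -0.0025  0.0624] F [-0.2393 -1.077  -0.9907] w 0.05588746563820015 j6 -2.011340280651648
tool y [-0.3053  0.9523  0.0011] turn needed -0.0017860197393397836
delta tool [0.0094 0.0007 0.0011]
```

View pics/wrist3c.png

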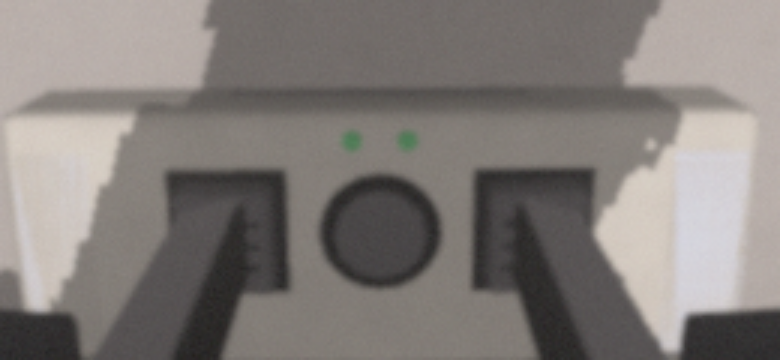

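View pics/scene3c.png

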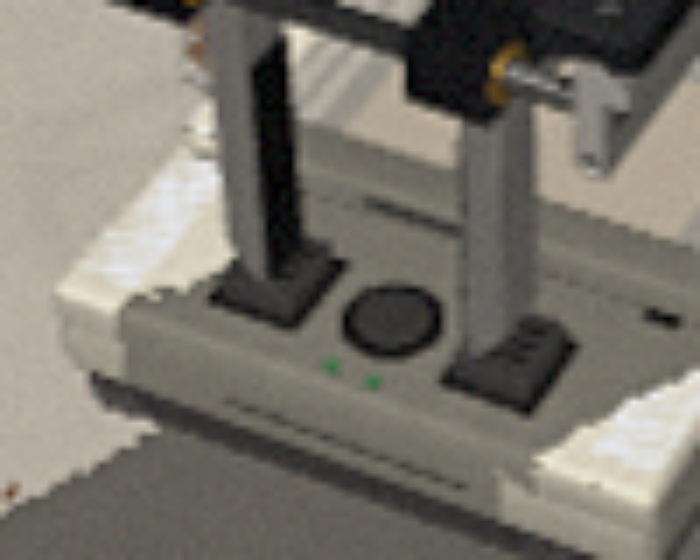

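Both tips are squarely over the keys and clear of the button. Pressing now.

Request:
send_rows(increments=[[0.19, 0.003, 0, 0, 0], [0.19, 0.006, 0, 0, 0], [0.19, 0.008, 0, 0, 0], [0.19, 0.01, 0, 0, 0], [0.19, 0.01, 0, 0, 0]])

```text
time: 3.38
tool_pos: [0.4568, -0.0027, 0.0541]
ee_rot: [-0.409, 1.569, -0.098]
wrist_force: [0.0, 0.3, 5.1]
width: 0.0559
```

Request:
send_rows(increments=[[0.19, 0, 0, 0, 0], [0.19, 0, 0, 0, 0]])

```text
time: 3.55
tool_pos: [0.4567, -0.0027, 0.0544]
ee_rot: [-0.419, 1.569, -0.108]
wrist_force: [-0.3, -0.3, 4.3]
width: 0.0561
```

Request:
send_rows(increments=[[0.19, 0.001, 0, 0, 0], [0.19, 0.002, 0, 0, 0], [0.19, 0.003, 0, 0, 0], [0.19, 0.004, 0, 0, 0], [0.19, 0.004, 0, 0, 0]])

```text
time: 3.97
tool_pos: [0.4569, -0.0027, 0.0531]
ee_rot: [-0.465, 1.569, -0.155]
wrist_force: [-7.0, 0.8, 19.0]
width: 0.0557
```

Request:
send_rows(increments=[[0.19, 0, 0, 0, 0], [0.19, 0, 0, 0, 0], [0.19, 0, 0, 0, 0]])

```text
time: 4.22
tool_pos: [0.4569, -0.0027, 0.0531]
ee_rot: [-0.453, 1.568, -0.143]
wrist_force: [-5.7, 1.0, 17.9]
width: 0.0561
```

Bottomed: 18 N, z 53 mm. Holding while I watch the lid.

Request:
send_rows(increments=[[0.19, 0, 0, 0, 0], [0.19, 0, 0, 0, 0], [0.19, 0, 0, 0, 0], [0.19, 0, 0, 0, 0], [0.19, 0, 0, 0, 0]])

```text
time: 4.63
tool_pos: [0.4569, -0.0027, 0.0531]
ee_rot: [-0.458, 1.568, -0.148]
wrist_force: [-6.0, 0.5, 18.2]
width: 0.0556
```

Request:
send_rows(increments=[[0.19, 0, 0, 0, 0], [0.19, 0, 0, 0, 0], [0.19, 0, 0, 0, 0], [0.19, 0, 0, 0, 0], [0.19, 0, 0, 0, 0]])

```text
time: 5.05
tool_pos: [0.4568, -0.0027, 0.0531]
ee_rot: [-0.463, 1.568, -0.153]
wrist_force: [-6.3, 0.5, 18.1]
width: 0.0557
```

```bash
python3 -c "
from h import *; status()
from bench import robot
for n in ('scene',):
    s=robot.snapshot(n);np.savez(f'pics/{n}4.npz',**s)
    cv2.imwrite('pics/scene4c.png',cv2.resize(s['image'][130:280,210:390,::-1],None,fx=4,fy=4))"
```

```text
t 5.05 p [ 0.4568 -0.0027  0.0531] F [-6.3262  0.4889 18.0776] w 0.05569495295947191 j6 -2.0113426724263177
tool y [-0.3055  0.9522 -0.001 ] turn needed -0.001499013052281839
```

View pics/scene4c.png

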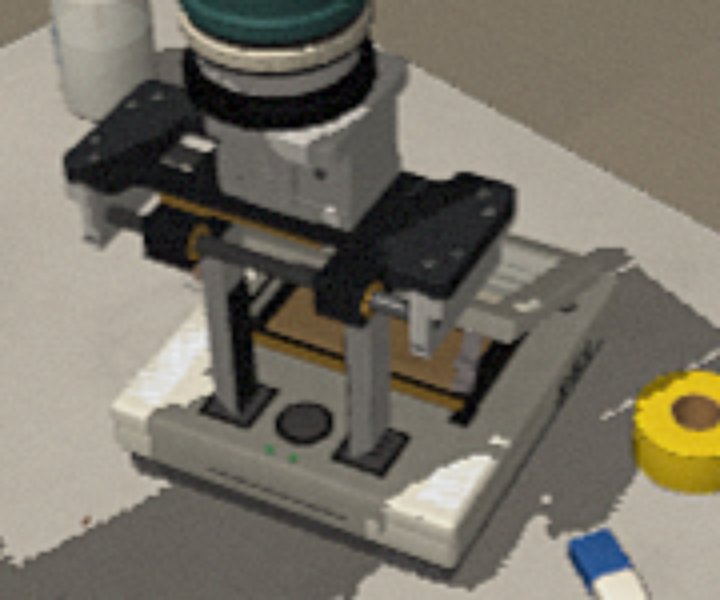

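The lid is rising and both keys are flush down. I'll keep holding and watch it with the camera until it stops.

```bash
python3 -c "
from h import *
from bench import robot
p=None
for i in range(120):
    s=robot.snapshot('scene')
    if i%10==0:
        im=s['image'][130:280,210:390].astype(int)
        if p is not None: print(round(robot.get_obs()['time'],2),(abs(im-p).max(2)>25).sum(),end=' | ')
        p=im
status()
np.savez('pics/scene5.npz',**s)
cv2.imwrite('pics/scene5c.png',cv2.resize(s['image'][130:280,210:390,::-1],None,fx=4,fy=4))
s=robot.snapshot('top');np.savez('pics/top5.npz',**s);cv2.imwrite('pics/top5c.png',cv2.resize(s['image'][120:300,240:420,::-1],None,fx=3,fy=3))
"
```

```text
5.65 353 | 6.15 281 | 6.65 169 | 7.15 142 | 7.65 140 | 8.15 113 | 8.65 33 | 9.15 21 | 9.65 14 | 10.15 17 | 10.65 9 | t 11.1 p [ 0.4569 -0.0027  0.0531] F [-5.5443  0.0624 18.6739] w 0.05606321509552569 j6 -2.011315287624887
tool y [-0.3055  0.9522 -0.001 ] turn needed -0.0015493821301639787
```

View pics/scene5c.png

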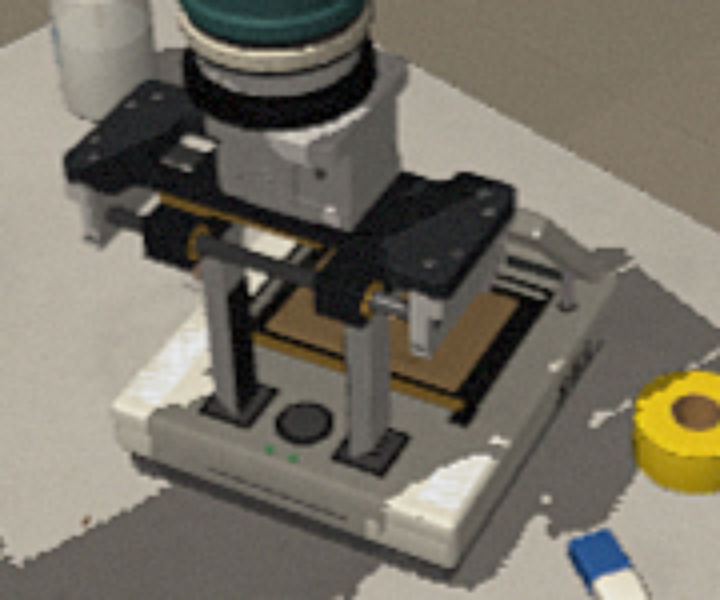

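View pics/top5c.png

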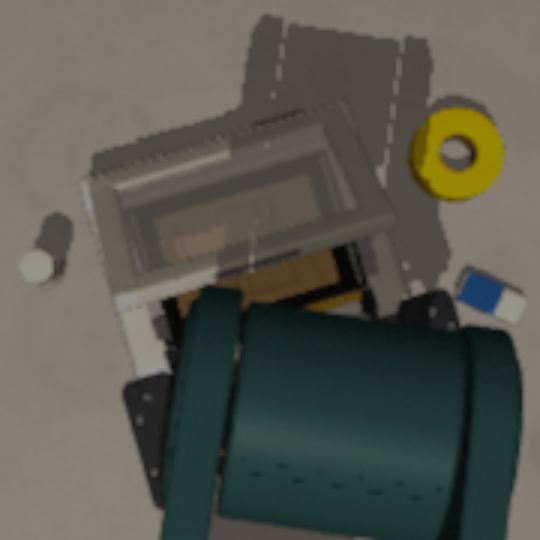

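```bash
python3 - <<'E'
from h import *
np.set_printoptions(precision=4,suppress=True)
s=dict(np.load("pics/top5.npz"))
ex=np.array([np.cos(.312),np.sin(.312),0]);ey=np.array([-ex[1],ex[0],0]);O=np.array([.456,-.0015,0])+.066*ex
print("O",O)
for th in (.6,.7,.8,.9):
    e=O+.080*ex+[0,0,.05]+.115*np.array([*(-np.cos(th)*ex[:2]),np.sin(th)])
    # upper front edge ~12 mm above, along normal
    e2=e+.012*np.array([*(np.sin(th)*ex[:2]),np.cos(th)])
    for y in(.082,-.082): print(th,(proj(s,e+y*ey)-[240,120])*3,(proj(s,e2+y*ey)-[240,120])*3)
E
```

```text
O [0.5188 0.0188 0.    ]
0.6 [126.7113 347.1573] [122.1176 335.5882]
0.6 [402.6162 264.0347] [401.3233 251.5745]
0.7 [122.1203 335.2843] [117.0307 321.8079]
0.7 [401.0573 251.3539] [399.0598 237.0681]
0.8 [117.0789 321.6464] [111.5466 306.3857]
0.8 [398.8304 236.9912] [396.134 221.016]
0.9 [111.6412 306.3729] [105.7298 289.4888]
0.9 [395.9451 221.0881] [392.5682 203.5966]
```

The overlay check puts the lid at about 0.8 rad, and it has stopped. Next I release the keys by going straight up, close the fingers, then push.

Request:
send_rows(increments=[[0.19, -0.01, 0, 0, 0], [0.19, -0.03, 0, -0.002, 0], [0.19, -0.05, 0, -0.003, 0], [0.19, -0.065, 0, -0.003, 0], [-1, -0.067, 0.002, -0.003, 0]])

```text
time: 11.57
tool_pos: [0.4543, -0.002, 0.1192]
ee_rot: [-0.446, 1.565, -0.136]
wrist_force: [-0.6, -1.0, 0.4]
width: 0.0517
```

Request:
send_rows(increments=[[-1, 0, 0, 0, 0], [-1, 0, 0, 0, 0], [-1, 0, 0, 0, 0], [-1, 0, 0, 0, 0], [-1, 0, 0, 0, 0]])

```text
time: 11.98
tool_pos: [0.4519, -0.0015, 0.1153]
ee_rot: [2.662, 1.569, 2.972]
wrist_force: [0.0, -0.3, 0.0]
width: 0.0191
```

```bash
python3 -c "
from h import *; o,M=status()
ex=np.array([np.cos(.312),np.sin(.312),0]);O=np.array([.5188,.0188,0]);d=o['tool_pos']-O;print('sealer x',d@ex,'y',d@np.array([-ex[1],ex[0],0]))
from bench import robot
for n in ('scene',):
    s=robot.snapshot(n);np.savez(f'pics/{n}6.npz',**s)
    cv2.imwrite('pics/scene6c.png',cv2.resize(s['image'][110:280,200:390,::-1],None,fx=3.5,fy=3.5))"
```

```text
t 11.9833 p [ 0.4519 -0.0015  0.1153] F [ 0.0485 -0.2746  0.0312] w 0.019094731009018713 j6 -2.0101556903383244
tool y [-0.3054  0.9522  0.001 ] turn needed -0.0016595236124665735
sealer x -0.06990676790009807 y 0.0011963793324160418
```

View pics/scene6c.png

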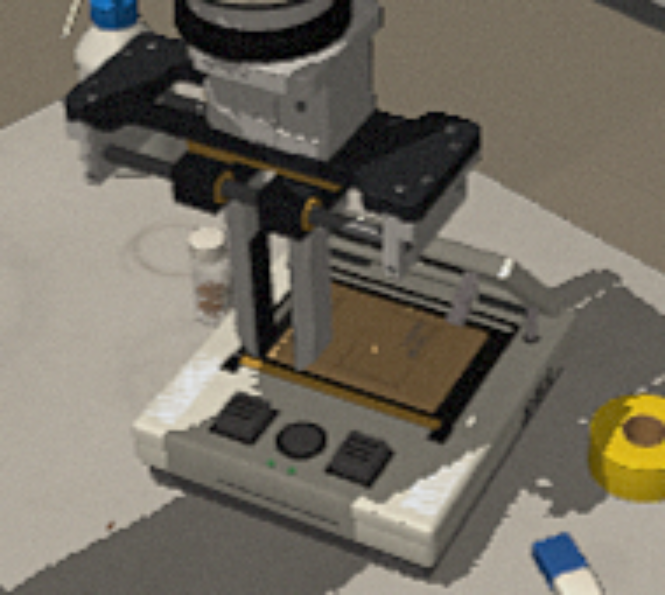

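The keys are back up and the lid is standing at its lifted angle. Moving up to just short of the lid edge (sealer x about -20).

Request:
send_rows(increments=[[-1, 0, 0, 0.01, 0], [-1, 0, 0, 0.02, 0], [-1, 0, 0, 0.03, 0], [-1, 0, 0, 0.04, 0], [-1, 0, 0, 0.05, 0]])

```text
time: 12.45
tool_pos: [0.5015, 0.0141, 0.1164]
ee_rot: [1.235, 1.571, 1.546]
wrist_force: [0.4, -0.0, -0.9]
width: 0.0008
```

Request:
send_rows(increments=[[-1, 0, 0, 0.005, 0], [-1, 0, 0, 0.01, 0], [-1, 0, 0, 0.015, 0], [-1, 0, 0, 0.02, 0], [-1, 0, 0, 0.025, 0]])

```text
time: 12.87
tool_pos: [0.5239, 0.0212, 0.1166]
ee_rot: [3.138, 1.57, -2.835]
wrist_force: [-2.1, -1.2, 1.4]
width: 0.0006
```

```bash
cat >>h.py <<'E'
def look(k):
    o,M=status()
    ex=np.array([np.cos(.312),np.sin(.312),0]);O=np.array([.5188,.0188,0]);d=o['tool_pos']-O;print('sealer x',d@ex,'y',d@np.array([-ex[1],ex[0],0]))
    from bench import robot
    s=robot.snapshot('scene')
    cv2.imwrite(f'pics/scene{k}c.png',cv2.resize(s['image'][90:280,200:400,::-1],None,fx=3,fy=3))
E
python3 -c "
from h import *; look(7)"
```

```text
t 12.8667 p [0.5239 0.0212 0.1166] F [-2.0649 -1.2205  1.3836] w 0.0006335367377117326 j6 -1.9483643693506747
tool y [-0.3053  0.9523  0.    ] turn needed -0.00178658873918347
sealer x 0.005556986475065862 y 0.0007614550181526221
```

View pics/scene7c.png

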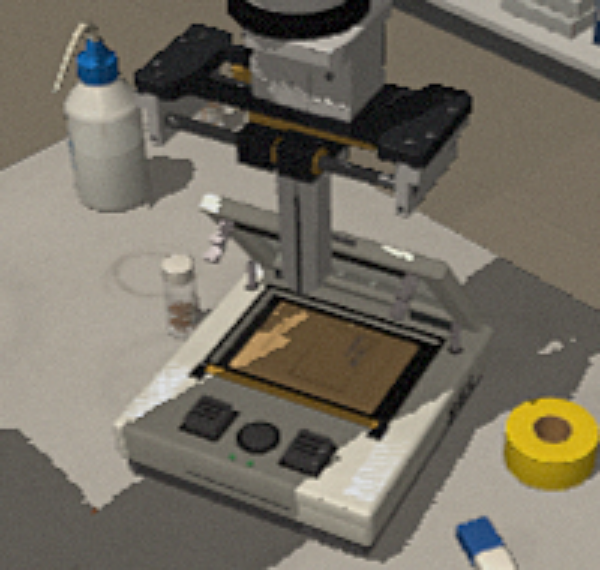

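The fingers are on the middle of the lid edge and pushing at about 2 N. Continuing backwards.

Request:
send_rows(increments=[[-1, 0, 0, 0.005, 0], [-1, 0, 0, 0.01, 0], [-1, 0, 0, 0.015, 0], [-1, 0, 0, 0.02, 0], [-1, 0, 0, 0.025, 0]])

```text
time: 13.33
tool_pos: [0.5484, 0.0292, 0.1165]
ee_rot: [0.119, 1.57, 0.43]
wrist_force: [0.3, -0.4, 0.3]
width: 0.0007
```

Request:
send_rows(increments=[[-1, 0, 0, 0.005, 0], [-1, 0, 0, 0.01, 0], [-1, 0, 0, 0.015, 0], [-1, 0, 0, 0.02, 0], [-1, 0, 0, 0.025, 0]])

```text
time: 13.75
tool_pos: [0.5722, 0.0368, 0.1164]
ee_rot: [0.497, 1.571, 0.807]
wrist_force: [0.5, 0.1, -0.3]
width: 0.0006
```

```bash
python3 -c "
from h import *; look(8)"
```

```text
t 13.75 p [0.5722 0.0368 0.1164] F [ 0.4834  0.1442 -0.2778] w 0.0005623987017182088 j6 -1.9159874410563018
tool y [-0.3054  0.9522  0.0001] turn needed -0.0015951856447822266
sealer x 0.05631466705972683 y 0.00073970907017469
```

View pics/scene8c.png

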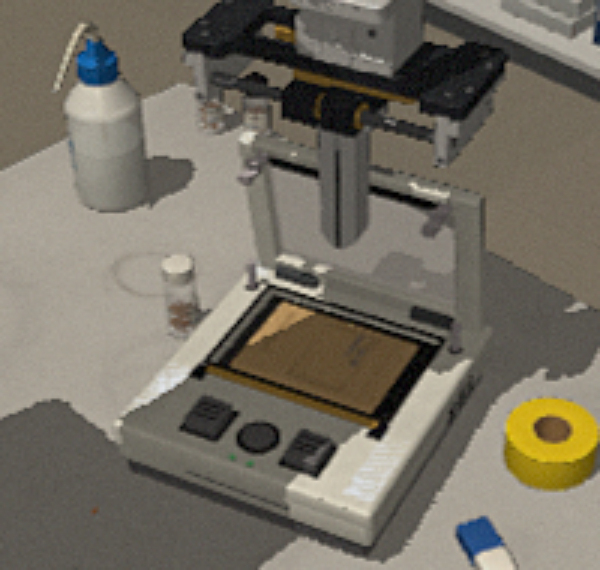

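Request:
send_rows(increments=[[-1, 0, 0, 0.005, 0], [-1, 0, 0, 0.01, 0], [-1, 0, 0, 0.014, 0], [-1, 0, 0, 0.018, 0], [-1, 0, 0, 0.022, 0]])

```text
time: 14.22
tool_pos: [0.5929, 0.0434, 0.1164]
ee_rot: [1.429, 1.571, 1.739]
wrist_force: [0.2, -0.0, -0.5]
width: 0.0005
```

Request:
send_rows(increments=[[-1, 0, 0, 0.003, 0], [-1, 0, 0, 0.005, 0], [-1, 0, 0, 0.005, 0]])

```text
time: 14.47
tool_pos: [0.5977, 0.0449, 0.1164]
ee_rot: [0.294, 1.571, 0.604]
wrist_force: [0.5, -0.2, 0.6]
width: 0.0004
```

```bash
python3 -c "
from h import *; look(9)"
```

```text
t 14.4667 p [0.5977 0.0449 0.1164] F [ 0.4912 -0.2016  0.6082] w 0.00038059193643302 j6 -1.900890121900723
tool y [-0.3055  0.9522  0.    ] turn needed -0.00152204647176446
sealer x 0.08307484146521515 y 0.000653995475633128
```

View pics/scene9c.png

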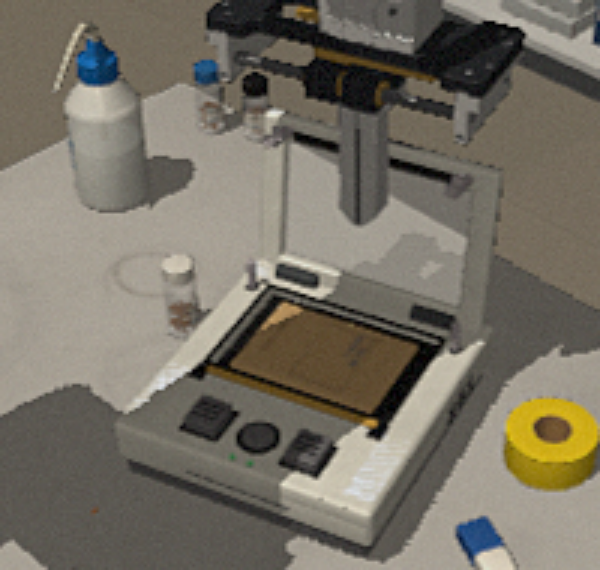

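The lid is past upright and the fingers feel no load. Backing off.

Request:
send_rows(increments=[[-1, 0, 0, -0.008, 0], [-1, 0, 0, -0.025, 0], [-1, 0, 0, -0.05, 0], [-1, 0, 0, -0.075, 0], [-1, 0, 0, -0.1, 0]])

```text
time: 14.93
tool_pos: [0.5003, 0.0139, 0.1163]
ee_rot: [3.002, 1.57, -2.971]
wrist_force: [0.2, 0.3, 1.1]
width: 0.0004
```

Request:
send_rows(increments=[[-1, -0.02, 0, -0.02, 0], [-1, -0.04, 0, -0.04, 0], [-1, -0.05, 0, -0.04, 0], [-1, -0.05, 0, -0.04, 0], [-1, -0.05, 0, -0.04, 0]])

```text
time: 15.35
tool_pos: [0.4646, 0.0021, 0.167]
ee_rot: [-0.292, 1.568, 0.018]
wrist_force: [0.1, -0.2, -0.2]
width: 0.0003
```

```bash
python3 - <<'E'
from h import *; look(10)
from bench import robot
s=robot.snapshot('top');cv2.imwrite('pics/top10c.png',cv2.resize(s['image'][110:300,230:430,::-1],None,fx=3,fy=3))
c=robot.snapshot('scene')
ex=np.array([np.cos(.312),np.sin(.312),0]);ey=np.array([-ex[1],ex[0],0]);O=np.array([.5188,.0188,0])
for th in (1.57,1.65,1.72,1.8):
    e=O+.080*ex+[0,0,.05]+.115*np.array([*(-np.cos(th)*ex[:2]),np.sin(th)])
    print(th,[np.round((proj(c,e+y*ey)-[200,90])*3) for y in(.082,-.082)],[np.round((proj(s,e+y*ey)-[230,110])*3) for y in(.082,-.082)])
E
```

```text
t 15.35 p [0.4646 0.0021 0.167 ] F [ 0.057  -0.1517 -0.1559] w 0.0002518368956672775 j6 -1.9988707157556693
tool y [-0.3052  0.9523 -0.0007] turn needed -0.0018406951175506947
sealer x -0.056694649474243033 y 0.0007012986411017661
1.57 [array([248., 124.]), array([487., 190.])] [array([100., 207.]), array([392., 121.])]
1.65 [array([255., 118.]), array([493., 183.])] [array([ 96., 191.]), array([387., 105.])]
1.72 [array([261., 113.]), array([498., 177.])] [array([ 92., 177.]), array([383.,  91.])]
1.8 [array([268., 109.]), array([504., 172.])] [array([ 87., 162.]), array([378.,  76.])]
```

View pics/scene10c.png

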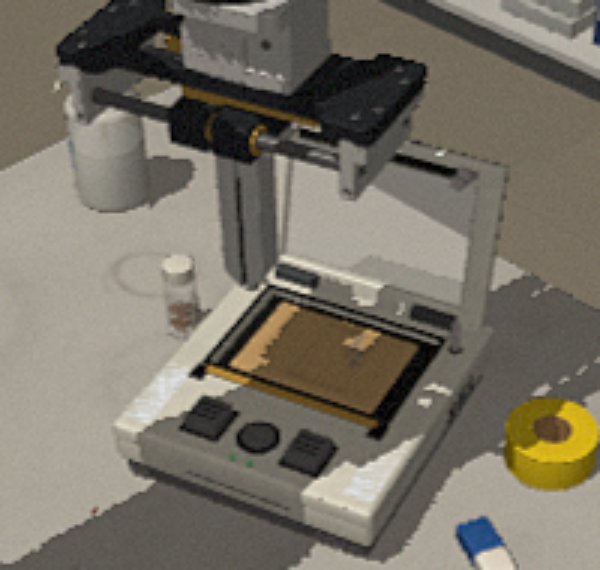

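View pics/top10c.png

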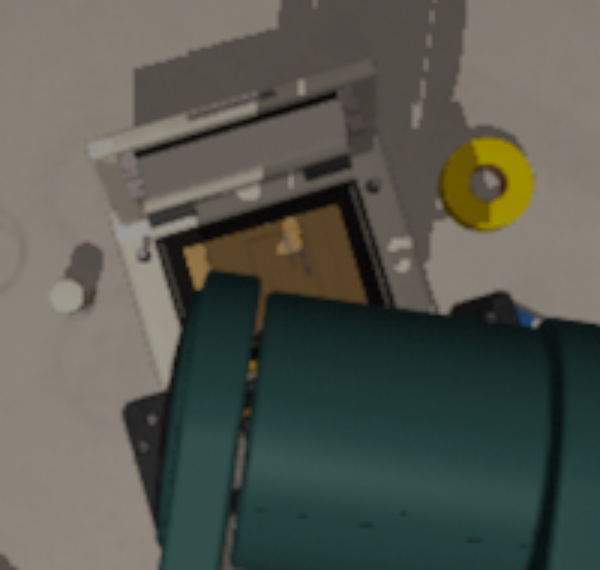

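The lid's upper corners, at (505,165) in the scene crop and at (90,155) and (375,68) in the top crop, match 1.8 rad. The keys are up and the arm is clear, so I'm handing in.

```bash
python3 -c "
from bench import robot
print(robot.close_job())"
```

```text
the job is handed in; nothing more can be done
None
```

The packet sealer's lid is fully open and the job is handed in, at about 15.4 s of the 58 s allowed. I had no direct joint readings or verdict, so the angles below come from the camera pictures.

- **Keys:** I put one fingertip on each release key and pressed both down together. They bottomed at about 18 N on the wrist, at tool height 53 mm. I held them down until the lid stopped rising, at about 0.8 rad.
- **Lid:** I released the keys, closed the fingers and pushed the lid edge back. The readings taken at the end of each move showed about 2–3 N at most during the push.
- **Final check:** The lid corners in the top and scene views match about 1.8 rad. Both keys are visibly back up, and the arm stands clear with no contact force.
- **Left alone:** The fingers stayed clear of the seal button. The vial, label roll and eraser look where they were; I judged that by eye and did not measure it, and the eraser was partly hidden in the last top view.
- **Disagreement:** The scene and top cameras gave key positions about 5 mm apart. I went with the wrist and top views, which agreed to within about 3 mm.

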